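# Put the drill case back into the packed bench rack

### The arm

A 7-joint arm with a two-finger parallel gripper is mounted at the origin on the work surface. World frame = base frame: x ahead of the robot, y to its left, z up, the work surface at z = 0. Lengths are in m, angles in degrees, forces in N, time in s.
With the tool pointing down it reaches from about 0.425 to 0.95 m from the base axis. Payload 4.7 kg.
Tool frame: the origin (TCP) lies between the finger pads; the fingertips stand ctrl.tip_reach ahead of it and the grasp point (between the pads) lies 3 mm ahead of it (ctrl.tip_reach is the distance from the TCP to the fingertips, in m); x points along the fingers, y is the direction in which the jaws open and shut, and the axes are right-handed (so a half turn about x gives the same grasp; the last joint's range is limited). The gripper opens to 87 mm and grips with 3 to 60 N. Pads are 19 mm wide; open, the fingers measure 117 mm over their backs; the gripper's body (75 mm by 190 mm) begins 51 mm behind the grasp point.
Start: joints at [73.459, 26.849, -2.785, 87.806, 1.381, 65.374, -4.715], TCP at [0.173, -0.652, 0.224] pointing down, gripper open.
Joint ranges: [-148.3, 148.3], [-19.14, 114.17], [-79.39, 73.82], [5.75, 140.21], [-59.74, 239.74], [12.07, 113.84], [-152.46, 152.46]. Speed limits (degrees/s): [147.25, 147.25, 180, 180, 180, 180, 180].

### API

Orientations are given as a 3x3 rotation matrix whose columns are the frame's x, y, z axes.
In Python, from cell import ctrl gives the robot as it stands.
- The arm moves only by the tool drive_tool, never from a script. Its argument "series" is a list of rows, each an object with "delta_pos": the shift along the world's x, y, z in m, a list of three; "dr": the turn, a rotation vector about the world's x, y, z in degrees, a list of three; "claw": the finger opening in m, from 0 to 0.087. In form: [{"delta_pos": [dx, dy, dz], "dr": [ax, ay, az], "claw": claw}, ...]. A call has exactly 5 rows; each row shifts and turns the pose as measured when the row begins; what a row does not reach is not made up. A row lasts 1/12 s, in which the tool goes at most 41.7 mm and 7.16 degrees, less where a joint would pass 70% of its speed; a pose out of reach is approached as far as the arm can. A call with a gripper value outside its range is refused whole. The fingers move at their own pace and stop on an object; "squeeze" is the grip in N (left out, the last holds). Time passes only in rows, so rows that do not move let the fingers close, or fill a call up. It gives the time, the measured TCP pose, the force and the opening at its end, in the units of the state.
- ctrl.read_state(): the state, without advancing time (a new reading comes with each control period).
- ctrl.camera(name): name is "scene" or "top" or "wrist"; returns a dict with "image" (400x640x3 uint8, red, green, blue), "mtx" (3x3 intrinsics, pixels), "k1" (the pictures are not rectified: a ray, as slopes to the right and down, at radius r is drawn at 1 + k1 r^2 times it, then the intrinsics apply), "T" (4x4, takes a point from camera to world coordinates). Camera axes: x right, y down, z forward; pixel columns grow to the right and rows downward; lengths in m; the calibration is good to about 2 mm. A picture is of the moment at which its call begins. There is no depth.
- ctrl.job_done(): hands the job in, once; it reports no verdict.
The state is a dict: "time": time; "qpos": joint angles; "qvel": joint speeds; "joint_torque": joint torques, N m; "tcp_pos": TCP position; "eef_rot": TCP orientation; "contact_force": force on the tool from outside, world axes, zero at the start; "moment": the same for the moment, N m; "width": opening from 0.0 (shut) to 1.0 (fully open).
Only numpy, scipy, OpenCV 4.12 (cv2) and the standard library are available. Lean on these libraries where they do the work, as an engineer would, in place of code of your own. Each camera call takes 0.05 s, during which the arm holds its last target. There are 200 camera calls.

### The job

Put the red drill case back into the gap in the row of cases in the bench rack: standing upright, spine towards the robot, easing its neighbours aside, and push it fully home against the back stop so that its spine is flush with the others. Feel your way, never pressing on its neighbours or the back stop with more than 25 N; the other cases must stay standing in their places. Leave the flange, the bin and the wrench alone.

Things in the scene. Friction and masses are not known exactly. Their poses are not given: they have to be found in the camera images.
- rack: bench rack, fixed, placed and turned anew each time: dark sheet-steel tray, 210 deep (x), 159 wide (y), floor 4 mm thick, open at top and front (front faces the robot). Origin: centre of its underside; x to the back, y along the row, z up. End cheeks (64 high): inner faces at y = +76.5 and -76.5 mm, from x = 0 to 100. Floor from x = -105 to -10 mm is bare
- stop: rubber-faced back stop of the rack (60 mm high, rigid). Origin: middle of the foot of its front face: x = 100, y = 0, z = 4 mm in the rack's frame. A case that is home has its nose on the stop, its centre at x = 45 mm and its spine at x = -10 mm, 49 mm up
- rack_gap (a point): point on the rack at x = -10, y = 0, z = 49 mm in its frame: about where the gap in the row opens. Two cases stand on its +y side, two on its -y side, with some mm of play between them. The gap, 15 to 18 mm wide and within 2 mm of this point, is too narrow for the red case until neighbours are moved apart; with all five in, only 3 mm of play is left in the whole row
- red_mid (a point): centre (half-way up) of the red plastic drill case: 110 long (x), 30 thick (y), 90 tall (z), upright edges rounded to 3 mm radius, 120 to 240 g. It stands upright on the bench to the left or right in front of the rack, its x within 0.5 rad of the robot's x. Its +x end is the nose, which goes in first; its -x end is the spine with black latch and label
- red_nose (a point): middle of the red case's nose face, 55 mm ahead (+x) of its centre, half-way up
- case_a_mid (a point): centre (half-way up) of a blue case standing in the row, nose within 2 mm of the back stop: 110 long (x), 90 tall (z), between 24 and 38 mm thick (y; each of the four differs), edges rounded to 3 mm radius, about 110 to 240 g, loose; slides on the rack floor at a push of about 0.3 to 1 N. The four stand in any order
- case_b_mid (a point): centre (half-way up) of a grey case standing in the row, nose within 2 mm of the back stop: 110 long (x), 90 tall (z), between 24 and 38 mm thick (y; each of the four differs), edges rounded to 3 mm radius, about 110 to 240 g, loose; slides on the rack floor at a push of about 0.3 to 1 N. The four stand in any order
- case_c_mid (a point): centre (half-way up) of a blue case standing in the row, nose within 2 mm of the back stop: 110 long (x), 90 tall (z), between 24 and 38 mm thick (y; each of the four differs), edges rounded to 3 mm radius, about 110 to 240 g, loose; slides on the rack floor at a push of about 0.3 to 1 N. The four stand in any order
- case_d_mid (a point): centre (half-way up) of a grey case standing in the row, nose within 2 mm of the back stop: 110 long (x), 90 tall (z), between 24 and 38 mm thick (y; each of the four differs), edges rounded to 3 mm radius, about 110 to 240 g, loose; slides on the rack floor at a push of about 0.3 to 1 N. The four stand in any order
- flange: bystander: black pump flange, disc of 110 mm diameter, 13 mm thick, with a block on top, 61 mm tall in all, loose; origin at the centre of its underside
- bin: bystander: red open picking bin, 150 (x) by 100 (y) by 70 mm tall, loose; origin at the centre of its underside
- wrench: bystander: steel open-end wrench, 160 mm long (x), lying flat, loose

How it is judged (in metres and radians):
On the way, in this order (a step that is already met when the one before it is completed fails the run):
1. the red case stands with its nose started straight in the gap, at least 15 mm deep (x of red_nose in the frame of rack above 0.005 m and z of red_mid in the frame of rack below 0.06 m and y of red_mid in the frame of rack between -0.014 and 0.014 m and angle between the x axis of red_mid and the x axis of rack, either way round below 0.15 rad), for 0.1 s.
2. the red case is fully home (x of red_nose in the frame of rack above 0.097 m and z of red_mid in the frame of rack below 0.052 m and y of red_mid in the frame of rack between -0.014 and 0.014 m and angle between the x axis of red_mid and the x axis of rack, either way round below 0.05 rad and angle between red_mid's own z axis and vertical below 0.05 rad), for 0.2 s.
At the end, for the whole second after the job is handed in: The red case stands in the gap, upright and square to the rack (0.05 rad), at rest on its floor, nose within 3 mm of the back stop; the four other cases stand in the row, upright (0.05 rad), square within 0.08 rad, noses within 6 mm of the stop (all of step 2 and angle between each of case_a_mid, case_b_mid, case_c_mid, case_d_mid's own z axis and vertical below 0.05 rad and x of each of case_a_mid, case_b_mid, case_c_mid, case_d_mid in the frame of rack above 0.039 m and angle between the x axis of each of case_a_mid, case_b_mid, case_c_mid, case_d_mid and the x axis of rack, either way round below 0.08 rad and z of each of case_a_mid, case_b_mid, case_c_mid, case_d_mid in the frame of rack below 0.052 m and linear speed of red_case below 0.01 m/s); the robot touches nothing.
It fails at once if a case in the row is tipped over (leans more than 0.3 rad) (angle between any of case_a_mid, case_b_mid, case_c_mid, case_d_mid's own z axis and vertical above 0.3 rad).
It fails at once if the red case is pressed against another case or the back stop with more than 25 N (contact force between red_case and case_a above 25 N or contact force between red_case and case_b above 25 N or contact force between red_case and case_c above 25 N or contact force between red_case and case_d above 25 N or contact force between red_case and stop above 25 N).
It fails at once if the fingers press a case in the row with more than 25 N (contact force between the fingers and case_a above 25 N or contact force between the fingers and case_b above 25 N or contact force between the fingers and case_c above 25 N or contact force between the fingers and case_d above 25 N).
It fails at once if a case in the row is pulled out or lifted by more than 20 mm (x of any of case_a_mid, case_b_mid, case_c_mid, case_d_mid in the frame of rack below 0.023 m or z of any of case_a_mid, case_b_mid, case_c_mid, case_d_mid in the frame of rack above 0.069 m).
It fails at once if the flange, the bin or the wrench is shifted by more than 15 mm (distance of any of flange, bin, wrench from where it was at the start of the episode above 0.015 m).
It also fails if it takes over 72 s, if anything falls off the work surface, if the arm or the gripper's body presses on something with over 40 N, if the wrist force passes 120 N, or if a joint passes its speed limit or range.

## Working session

There is one attempt and no reset: what is moved stays moved. The work goes in short steps, Python scripts to look and compute and a tool call to move; the robot and the scene stay as the last step left them, time stands still between calls to the robot, and variables do not carry over. Pictures are saved under pics/ and viewed, about 8 in all and at most 12, crops included, and the job is handed in when it is done.

Besides the shell and the picture viewer there is one more tool, called after ">>>" by a JSON object that holds its "api" and its "payload". drive_tool: Moves the arm, as the interface text tells. Its arguments: {"type":"object","properties":{"series":{"type":"array","items":{"type":"object","properties":{"delta_pos":{"type":"array","items":{"type":"number"}},"dr":{"type":"array","items":{"type":"number"}},"claw":{"type":"number"}}}},"squeeze":{"type":"number"}},"required":["series"]}

```bash
mkdir -p pics; ls; cat > h.py <<'E'
from cell import ctrl
import numpy as np, cv2
def snap(n,f=None):
    c=ctrl.camera(n)
    if f: cv2.imwrite(f'pics/{f}.png',c['image'][:,:,::-1])
    return c
def rays(c,uv):
    uv=np.asarray(uv,float).reshape(-1,2); K=np.array(c['mtx']);T=np.array(c['T'])
    d=np.c_[(uv[:,0]-K[0,2])/K[0,0],(uv[:,1]-K[1,2])/K[1,1]]
    s=d.copy()
    for _ in range(20): s=d/(1+c['k1']*(s**2).sum(1,keepdims=True))
    return T[:3,3],np.c_[s,np.ones(len(s))]@T[:3,:3].T
def onz(c,uv,z):
    o,r=rays(c,uv); return o+r*((z-o[2])/r[:,2])[:,None]
def proj(c,P):
    P=np.asarray(P,float).reshape(-1,3);T=np.array(c['T']);K=np.array(c['mtx'])
    q=(P-T[:3,3])@T[:3,:3]; s=q[:,:2]/q[:,2:]; s=s*(1+c['k1']*(s**2).sum(1,keepdims=True))
    return s*[K[0,0],K[1,1]]+[K[0,2],K[1,2]]
E
python3 - <<'E'
from h import *
for n in('top','scene'):
    c=snap(n,n+'0'); print(n,c['T'].round(3).tolist(),c['mtx'][0][0],c['k1'])
s=ctrl.read_state();print(s['tcp_pos'],np.round(s['eef_rot'],3).tolist(),s['contact_force'],s['width'],ctrl.tip_reach,s['time'])
E
```

```text
pics
top [[0.009, -0.998, 0.065, 0.482], [-1.0, -0.009, -0.002, -0.003], [0.003, -0.065, -0.998, 1.325], [0.0, 0.0, 0.0, 1.0]] 516.3487910235078 0.03912002099004037
scene [[-0.856, 0.4, -0.329, 0.928], [0.518, 0.655, -0.551, 0.572], [-0.005, -0.642, -0.767, 0.896], [0.0, 0.0, 0.0, 1.0]] 401.74607776343873 -0.08432448225424705
[ 0.17327616 -0.65185194  0.22261858] [[-0.001, 0.257, -0.966], [0.002, -0.966, -0.257], [-1.0, -0.002, 0.0]] [-0.22810847  0.7761884  -0.03772311] 1.0019715956448394 0.022 0.1
```

View pics/top0.png

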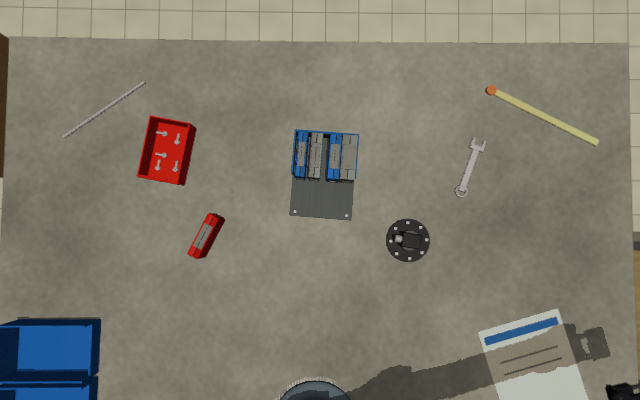

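View pics/scene0.png

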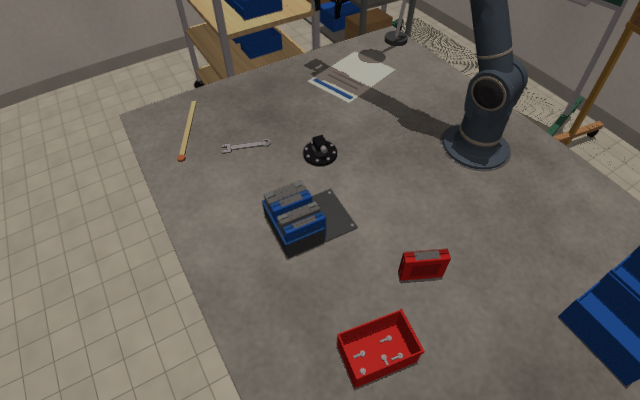

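Top view: the rack is at about (323,175) with the gap near (325,155). The red case is at (206,236), leaning right, the bin is up-left at (166,150), and the flange is at (408,240). The scene view agrees.

```bash
cat >> h.py <<'E'
def redmask(im):
    h=cv2.cvtColor(im,cv2.COLOR_RGB2HSV); return (((h[...,0]<8)|(h[...,0]>172))&(h[...,1]>140)&(h[...,2]>50)).astype(np.uint8)
E
python3 - <<'E'
from h import *
c=snap('top');im=c['image']
m=redmask(im); m=cv2.morphologyEx(m,cv2.MORPH_CLOSE,np.ones((9,9)))
cs,_=cv2.findContours(m,0,2)
for k in cs:
    if cv2.contourArea(k)<150: continue
    b=cv2.boxPoints(cv2.minAreaRect(k)); print('red',cv2.contourArea(k),b.round(0).tolist()); print(onz(c,b,.09).round(3).tolist()); print(onz(c,b,.0).round(3).tolist())
print(onz(c,[[290,215],[351,220]],.004).round(3))
print(onz(c,[[295,130],[358,134],[293,177],[356,182]],.094).round(3))
E
```

```text
red 771.0 [[186.0, 253.0], [209.0, 210.0], [225.0, 219.0], [202.0, 262.0]]
[[0.425, 0.309, 0.09], [0.527, 0.258, 0.09], [0.507, 0.22, 0.09], [0.405, 0.272, 0.09]]
[[0.421, 0.332, 0.0], [0.53, 0.277, 0.0], [0.509, 0.236, 0.0], [0.4, 0.292, 0.0]]
red 2927.0 [[136.0, 176.0], [148.0, 114.0], [196.0, 124.0], [184.0, 186.0]]
[[0.607, 0.434, 0.09], [0.756, 0.409, 0.09], [0.734, 0.293, 0.09], [0.585, 0.319, 0.09]]
[[0.616, 0.466, 0.0], [0.776, 0.439, 0.0], [0.753, 0.315, 0.0], [0.592, 0.342, 0.0]]
[[ 0.52   0.07   0.004]
 [ 0.509 -0.086  0.004]]
[[ 0.722  0.055  0.094]
 [ 0.714 -0.096  0.094]
 [ 0.608  0.059  0.094]
 [ 0.598 -0.092  0.094]]
```

>>> {"api": "drive_tool", "payload": {"series": [{"delta_pos": [0.02, 0.035, 0.012], "dr": [0, 0, -4], "claw": 0.087}, {"delta_pos": [0.02, 0.035, 0.012], "dr": [0, 0, -4], "claw": 0.087}, {"delta_pos": [0.02, 0.035, 0.012], "dr": [0, 0, -4], "claw": 0.087}, {"delta_pos": [0.02, 0.035, 0.012], "dr": [0, 0, -4], "claw": 0.087}, {"delta_pos": [0.02, 0.035, 0.012], "dr": [0, 0, -3], "claw": 0.087}]}}

```text
time: 0.57
tcp_pos: [0.264, -0.478, 0.2757]
eef_rot: [[-0.008, -0.105, -0.994], [0.011, -0.994, 0.105], [-1.0, -0.01, 0.009]]
contact_force: [1.0, 0.1, 0.3]
width: 0.999
```

>>> {"api": "drive_tool", "payload": {"series": [{"delta_pos": [0.02, 0.035, 0.012], "dr": [0, 0, 0], "claw": 0.087}, {"delta_pos": [0.02, 0.035, 0.012], "dr": [0, 0, 0], "claw": 0.087}, {"delta_pos": [0.02, 0.035, 0.012], "dr": [0, 0, 0], "claw": 0.087}, {"delta_pos": [0.02, 0.035, 0.012], "dr": [0, 0, 0], "claw": 0.087}, {"delta_pos": [0.02, 0.035, 0.012], "dr": [0, 0, 0], "claw": 0.087}]}}

```text
time: 0.98
tcp_pos: [0.3605, -0.3026, 0.3342]
eef_rot: [[-0.01, -0.108, -0.994], [0.011, -0.994, 0.108], [-1.0, -0.01, 0.011]]
contact_force: [1.1, -0.6, 0.4]
width: 0.999
```

>>> {"api": "drive_tool", "payload": {"series": [{"delta_pos": [0.02, 0.035, 0], "dr": [0, 0, 0], "claw": 0.087}, {"delta_pos": [0.02, 0.035, 0], "dr": [0, 0, 0], "claw": 0.087}, {"delta_pos": [0.02, 0.035, 0], "dr": [0, 0, 0], "claw": 0.087}, {"delta_pos": [0.02, 0.035, 0], "dr": [0, 0, 0], "claw": 0.087}, {"delta_pos": [0.02, 0.035, 0], "dr": [0, 0, 0], "claw": 0.087}]}}

```text
time: 1.4
tcp_pos: [0.4623, -0.1211, 0.3381]
eef_rot: [[-0.003, -0.11, -0.994], [0.006, -0.994, 0.11], [-1.0, -0.005, 0.004]]
contact_force: [0.8, -1.3, 0.4]
width: 0.998
```

```bash
python3 - <<'E'
from h import *
s=ctrl.read_state();R=np.array(s['eef_rot']);p=np.array(s['tcp_pos']);print(p,R.round(3).tolist(),s['time'],s['qpos'])
c=snap('wrist','w1');T=np.array(c['T']);print(T.round(3).tolist(),c['mtx'][0][0],c['k1'])
print('cam in tool',(R.T@(T[:3,3]-p)).round(4),(R.T@T[:3,:3]).round(3).tolist())
E
```

```text
[ 0.4623221  -0.12108889  0.33810767] [[-0.003, -0.11, -0.994], [0.006, -0.994, 0.11], [-1.0, -0.005, 0.004]] 1.4 [ 31.49831406   4.57546164 -23.06535728 102.96371135   1.57143594
  73.05257628 -88.3010482 ]
[[-0.112, -0.963, -0.244, 0.528], [-0.994, 0.107, 0.033, -0.129], [-0.005, 0.246, -0.969, 0.498], [0.0, 0.0, 0.0, 1.0]] 333.9553017558927 -0.02595213090871387
cam in tool [-0.1602 -0.0005 -0.0654] [[0.0, -0.242, 0.97], [1.0, -0.001, -0.0], [0.001, 0.97, 0.242]]
```

View pics/w1.png

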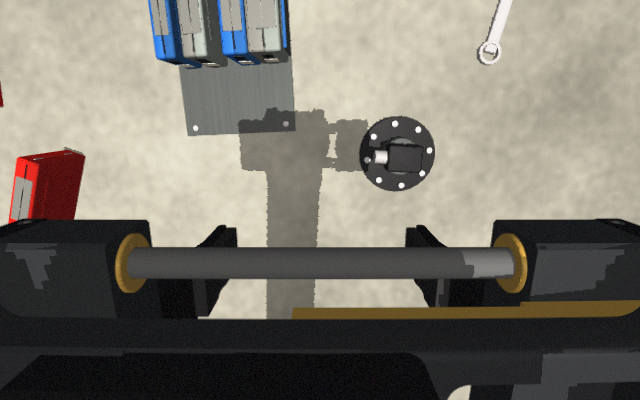

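The wrist camera looks ahead of the gripper. The rack is at top (185–295, 0–135), the red case at left (45,185) and the flange at (397,154). I'll move so the rack is in full view.

>>> {"api": "drive_tool", "payload": {"series": [{"delta_pos": [0.02, 0.03, 0], "dr": [0, 0, 0.5], "claw": 0.087}, {"delta_pos": [0.02, 0.03, 0], "dr": [0, 0, 0.5], "claw": 0.087}, {"delta_pos": [0.01, 0.03, 0], "dr": [0, 0, 0.5], "claw": 0.087}, {"delta_pos": [0.01, 0.02, 0], "dr": [0, 0, 0], "claw": 0.087}, {"delta_pos": [0, 0, 0], "dr": [0, 0, 0], "claw": 0.087}]}}

```text
time: 1.87
tcp_pos: [0.5243, 0.0013, 0.3375]
eef_rot: [[-0.001, -0.063, -0.998], [0.013, -0.998, 0.063], [-1.0, -0.012, 0.002]]
contact_force: [0.3, 0.6, 0.0]
width: 1.002
```

```bash
python3 - <<'E'
from h import *
c=snap('wrist');im=c['image']; np.savez('w2.npz',**c)
cr=im[0:240,160:480]; cv2.imwrite('pics/w2.png',cv2.resize(cr,None,fx=2.5,fy=2.5,interpolation=cv2.INTER_CUBIC)[:,:,::-1])
E
```

```text
(no output)
```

View pics/w2.png

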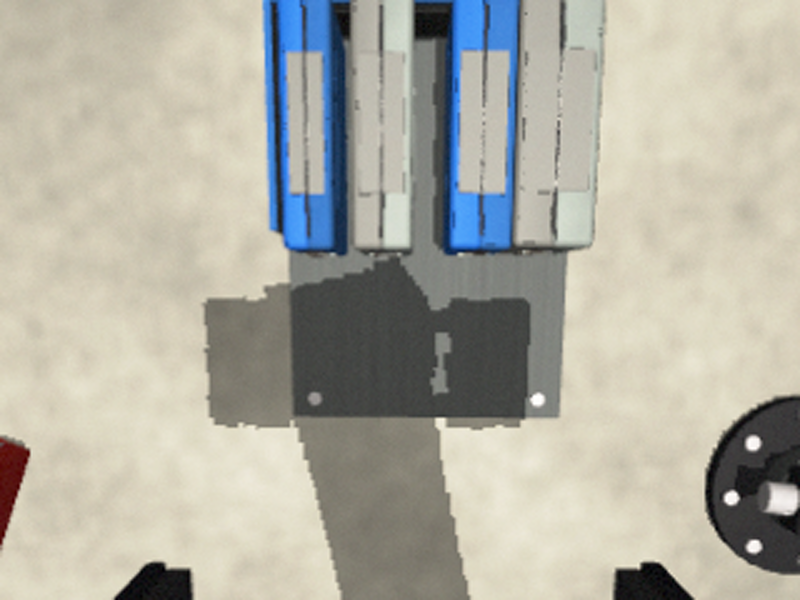

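Crop (scale 2.5, offset x+160): the rack front corners are at (293,416) and (559,416). The cases' spine edge is at row ~249, and the gap runs from 412 (grey) to 446 (blue) at the tops.

```bash
python3 - <<'E'
from h import *
c=dict(np.load('w2.npz'))
f=lambda L,z: onz(c,np.array(L,float)/2.5+[160,0],z)
a=f([[293,416],[559,416]],.004); y=a[0]-a[1];print(a.round(4).tolist(),np.linalg.norm(y)); y=y[:2]/np.linalg.norm(y[:2]); x=np.array([y[1],-y[0]])
print('yaw front',np.degrees(np.arctan2(x[1],x[0])))
O=a.mean(0)[:2]+.105*x; print('origin',O)
# sides of cases: long edges for yaw
for e in ([[334,10],[347,248]],[[413,30],[411,245]],[[446,30],[446,245]],[[605,30],[593,245]],[[269,10],[285,245]],[[355,100],[355,245]],[[514,100],[514,245]],[[517,100],[517,245]]):
    q=f(e,.094)[:,:2]; d=q[0]-q[1]; print(np.degrees(np.arctan2(d[1],d[0])).round(2), [((r-O)@x).round(4) for r in q],[((r-O)@y).round(4) for r in q])
E
```

```text
[[0.5181, 0.0719, 0.004], [0.5082, -0.0862, 0.004]] 0.1584924526179025
yaw front -3.5642109469388994
origin [ 0.61796863 -0.01367349]
-1.28 [np.float64(0.0887), np.float64(-0.0122)] [np.float64(0.0424), np.float64(0.0384)]
-4.1 [np.float64(0.0804), np.float64(-0.011)] [np.float64(0.0078), np.float64(0.0086)]
-3.02 [np.float64(0.0804), np.float64(-0.011)] [np.float64(-0.0068), np.float64(-0.0076)]
-4.1 [np.float64(0.0803), np.float64(-0.0111)] [np.float64(-0.0767), np.float64(-0.0758)]
-1.41 [np.float64(0.089), np.float64(-0.0108)] [np.float64(0.071), np.float64(0.0673)]
-4.41 [np.float64(0.0518), np.float64(-0.0109)] [np.float64(0.0337), np.float64(0.0347)]
-1.97 [np.float64(0.0515), np.float64(-0.0111)] [np.float64(-0.0374), np.float64(-0.0392)]
-1.92 [np.float64(0.0515), np.float64(-0.0111)] [np.float64(-0.0388), np.float64(-0.0406)]
```

Rack: yaw −3.6°, origin (0.618, −0.0137), gap y −7.5..+8.5 mm, nearly all the side play on the +y side. Next I'll look at the red case from close up.

>>> {"api": "drive_tool", "payload": {"series": [{"delta_pos": [-0.012, 0.03, 0], "dr": [0, 0, -2.4], "claw": 0.087}, {"delta_pos": [-0.012, 0.03, 0], "dr": [0, 0, -2.4], "claw": 0.087}, {"delta_pos": [-0.012, 0.03, 0], "dr": [0, 0, -2.4], "claw": 0.087}, {"delta_pos": [-0.012, 0.03, 0], "dr": [0, 0, -2.4], "claw": 0.087}, {"delta_pos": [-0.012, 0.03, 0], "dr": [0, 0, -2.4], "claw": 0.087}]}}

```text
time: 2.33
tcp_pos: [0.463, 0.1375, 0.3347]
eef_rot: [[-0.004, -0.305, -0.952], [0.005, -0.952, 0.305], [-1.0, -0.003, 0.005]]
contact_force: [-0.2, -0.0, -0.2]
width: 0.999
```

>>> {"api": "drive_tool", "payload": {"series": [{"delta_pos": [-0.012, 0.03, 0], "dr": [0, 0, -2.4], "claw": 0.087}, {"delta_pos": [-0.012, 0.03, 0], "dr": [0, 0, -2.4], "claw": 0.087}, {"delta_pos": [-0.012, 0.03, 0], "dr": [0, 0, -2.4], "claw": 0.087}, {"delta_pos": [-0.012, 0.03, 0], "dr": [0, 0, -2.4], "claw": 0.087}, {"delta_pos": [0, 0, 0], "dr": [0, 0, -2], "claw": 0.087}]}}

```text
time: 2.75
tcp_pos: [0.4215, 0.233, 0.3305]
eef_rot: [[-0.009, -0.445, -0.895], [-0.006, -0.895, 0.445], [-1.0, 0.009, 0.006]]
contact_force: [1.0, -0.7, -0.3]
width: 1.001
```

```bash
python3 - <<'E'
from h import *
c=snap('wrist');im=c['image']; np.savez('w3.npz',**c)
cr=im[0:240,160:480]; cv2.imwrite('pics/w3.png',cv2.resize(cr,None,fx=2.5,fy=2.5,interpolation=cv2.INTER_CUBIC)[:,:,::-1])
print(ctrl.read_state()['qpos'])
E
```

```text
[ -16.43755379    5.14774388  -18.85434795  103.21166809    1.77365834
   72.54044519 -152.26460465]
```

View pics/w3.png

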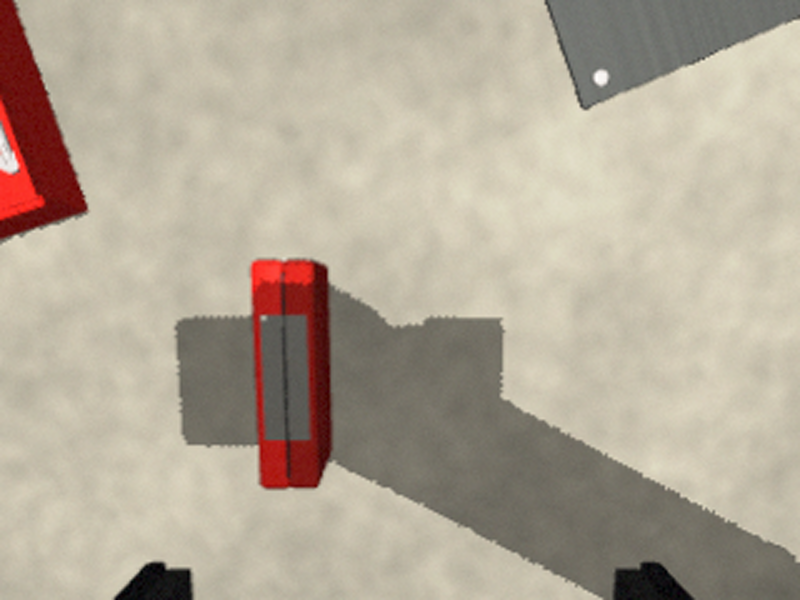

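The view shows the red case at crop (252–328, 262–487), with its centre seam from (284,262) to (290,487). Joint 7 is at its limit, so I'll flip the tool half a turn.

```bash
python3 - <<'E'
from h import *
c=dict(np.load('w3.npz'))
q=onz(c,np.array([[284,262],[290,487],[252,262],[261,487]],float)/2.5+[160,0],.09)[:,:2]
d=q[0]-q[1];print(q.round(4).tolist(),np.linalg.norm(d),'yaw',np.degrees(np.arctan2(d[1],d[0])),'mid',q[:2].mean(0))
d=q[2]-q[3];print(np.degrees(np.arctan2(d[1],d[0])))
E
```

```text
[[0.512, 0.2471], [0.4163, 0.2956], [0.5186, 0.2604], [0.4228, 0.3084]] 0.1072128280160306 yaw -26.855176773067516 mid [0.46416716 0.27135669]
-26.59096879610876
```

>>> {"api": "drive_tool", "payload": {"series": [{"delta_pos": [0, 0, 0], "dr": [0, 0, 7.1], "claw": 0.087}, {"delta_pos": [0, 0, 0], "dr": [0, 0, 7.1], "claw": 0.087}, {"delta_pos": [0, 0, 0], "dr": [0, 0, 7.1], "claw": 0.087}, {"delta_pos": [0, 0, 0], "dr": [0, 0, 7.1], "claw": 0.087}, {"delta_pos": [0, 0, 0], "dr": [0, 0, 7.1], "claw": 0.087}]}}

```text
time: 3.22
tcp_pos: [0.4217, 0.2282, 0.3303]
eef_rot: [[-0.001, 0.165, -0.986], [-0.015, -0.986, -0.165], [-1.0, 0.014, 0.003]]
contact_force: [0.5, 0.4, 1.0]
width: 1.003
```

>>> {"api": "drive_tool", "payload": {"series": [{"delta_pos": [0, 0, 0], "dr": [0, 0, 7.1], "claw": 0.087}, {"delta_pos": [0, 0, 0], "dr": [0, 0, 7.1], "claw": 0.087}, {"delta_pos": [0, 0, 0], "dr": [0, 0, 7.1], "claw": 0.087}, {"delta_pos": [0, 0, 0], "dr": [0, 0, 7.1], "claw": 0.087}, {"delta_pos": [0, 0, 0], "dr": [0, 0, 7.1], "claw": 0.087}]}}

```text
time: 3.63
tcp_pos: [0.4244, 0.2179, 0.33]
eef_rot: [[0.009, 0.71, -0.704], [-0.017, -0.704, -0.71], [-1.0, 0.018, 0.005]]
contact_force: [-0.2, -0.4, 1.0]
width: 1.004
```

>>> {"api": "drive_tool", "payload": {"series": [{"delta_pos": [0, 0, 0], "dr": [0, 0, 7.1], "claw": 0.087}, {"delta_pos": [0, 0, 0], "dr": [0, 0, 7.1], "claw": 0.087}, {"delta_pos": [0, 0, 0], "dr": [0, 0, 7.1], "claw": 0.087}, {"delta_pos": [0, 0, 0], "dr": [0, 0, 7.1], "claw": 0.087}, {"delta_pos": [0, 0, 0], "dr": [0, 0, 7.1], "claw": 0.087}]}}

```text
time: 4.05
tcp_pos: [0.427, 0.2073, 0.3297]
eef_rot: [[0.018, 0.988, -0.155], [-0.012, -0.155, -0.988], [-1.0, 0.02, 0.009]]
contact_force: [-0.7, -0.6, -0.5]
width: 0.999
```

>>> {"api": "drive_tool", "payload": {"series": [{"delta_pos": [0, 0, 0], "dr": [0, 0, 7.1], "claw": 0.087}, {"delta_pos": [0, 0, 0], "dr": [0, 0, 7.1], "claw": 0.087}, {"delta_pos": [0, 0, 0], "dr": [0, 0, 7.1], "claw": 0.087}, {"delta_pos": [0, 0, 0], "dr": [0, 0, 7.1], "claw": 0.087}, {"delta_pos": [0, 0, 0], "dr": [0, 0, 7.1], "claw": 0.087}]}}

```text
time: 4.47
tcp_pos: [0.4293, 0.1966, 0.3294]
eef_rot: [[0.023, 0.892, 0.452], [-0.004, 0.452, -0.892], [-1.0, 0.019, 0.014]]
contact_force: [0.5, 0.7, -0.4]
width: 1.0
```

```bash
cat >> h.py <<'E'
from scipy.spatial.transform import Rotation as Ro
def goto(p,yaw,flip=1):
    "delta to tool down, tool y = flip * left-normal of yaw"
    s=ctrl.read_state();a=np.radians(yaw); y=flip*np.array([-np.sin(a),np.cos(a),0]);x=np.array([0,0,-1.]);R=np.c_[x,y,np.cross(x,y)]
    print('dp',(np.array(p)-s['tcp_pos']).round(4),'dr',Ro.from_matrix(R@np.array(s['eef_rot']).T).as_rotvec(degrees=True).round(2),'t',round(s['time'],2),'q7',s['qpos'][6].round(1),'F',np.round(s['contact_force'],1),'w',round(s['width']*87,1))
E
python3 -c "
from h import *
goto((.4417,.2822,.2),-26.7)"
```

```text
dp [ 0.0124  0.0856 -0.1294] dr [-0.21  1.36 36.42] t 4.47 q7 -5.3 F [ 0.5  0.7 -0.4] w 87.0
```

>>> {"api": "drive_tool", "payload": {"series": [{"delta_pos": [0.002, 0.016, -0.015], "dr": [0, 0.3, 6.8], "claw": 0.087}, {"delta_pos": [0.002, 0.016, -0.02], "dr": [0, 0.3, 6.8], "claw": 0.087}, {"delta_pos": [0.002, 0.016, -0.03], "dr": [0, 0.3, 6.8], "claw": 0.087}, {"delta_pos": [0.002, 0.016, -0.03], "dr": [0, 0.3, 6.8], "claw": 0.087}, {"delta_pos": [0.002, 0.016, -0.03], "dr": [0, 0.3, 6.8], "claw": 0.087}]}}

```text
time: 4.88
tcp_pos: [0.448, 0.267, 0.2086]
eef_rot: [[0.014, 0.48, 0.877], [0.01, 0.877, -0.48], [-1.0, 0.015, 0.008]]
contact_force: [0.2, 0.0, 0.3]
width: 1.002
```

```bash
python3 -c "
from h import *
goto((.4417,.2822,.13),-26.7)"
```

```text
dp [-0.0063  0.0152 -0.0786] dr [-0.57  0.81  2.01] t 4.88 q7 16.7 F [0.2 0.  0.3] w 87.2
```

>>> {"api": "drive_tool", "payload": {"series": [{"delta_pos": [-0.002, 0.005, -0.02], "dr": [-0.2, 0.3, 1], "claw": 0.087}, {"delta_pos": [-0.002, 0.005, -0.02], "dr": [-0.2, 0.3, 1], "claw": 0.087}, {"delta_pos": [-0.002, 0.005, -0.02], "dr": [-0.2, 0.2, 0], "claw": 0.087}, {"delta_pos": [0, 0, -0.016], "dr": [0, 0, 0], "claw": 0.087}, {"delta_pos": [0, 0, 0], "dr": [0, 0, 0], "claw": 0.087}]}}

```text
time: 5.3
tcp_pos: [0.4428, 0.2736, 0.1233]
eef_rot: [[-0.011, 0.452, 0.892], [-0.004, 0.892, -0.452], [-1.0, -0.008, -0.008]]
contact_force: [-0.2, -0.1, -0.3]
width: 1.001
```

```bash
python3 -c "
from h import *
goto((.4417,.2822,.065),-26.7)"
```

```text
dp [-0.0011  0.0086 -0.0583] dr [ 0.23 -0.62  0.15] t 5.3 q7 13.4 F [-0.2 -0.1 -0.3] w 87.1
```

>>> {"api": "drive_tool", "payload": {"series": [{"delta_pos": [0, 0.004, -0.015], "dr": [0, -0.3, 0], "claw": 0.087}, {"delta_pos": [0, 0.004, -0.015], "dr": [0, -0.3, 0], "claw": 0.087}, {"delta_pos": [-0.001, 0.002, -0.015], "dr": [0, 0, 0], "claw": 0.087}, {"delta_pos": [0, 0, -0.012], "dr": [0, 0, 0], "claw": 0.087}, {"delta_pos": [0, 0, 0], "dr": [0, 0, 0], "claw": 0.087}]}}

```text
time: 5.72
tcp_pos: [0.4478, 0.2771, 0.0678]
eef_rot: [[0.005, 0.463, 0.886], [-0.002, 0.886, -0.463], [-1.0, 0.0, 0.005]]
contact_force: [0.0, -0.5, 0.1]
width: 0.997
```

```bash
python3 -c "
from h import *
goto((.4417,.2822,.065),-26.7)"
```

```text
dp [-0.0061  0.0051 -0.0028] dr [0.13 0.27 0.87] t 5.72 q7 8.9 F [ 0.  -0.5  0.1] w 86.8
```

>>> {"api": "drive_tool", "payload": {"series": [{"delta_pos": [-0.003, 0.003, -0.002], "dr": [0, 0.2, 0.8], "claw": 0.087}, {"delta_pos": [-0.003, 0.002, -0.001], "dr": [0, 0, 0], "claw": 0.05}, {"delta_pos": [0, 0, 0], "dr": [0, 0, 0], "claw": 0.0}, {"delta_pos": [0, 0, 0], "dr": [0, 0, 0], "claw": 0.0}, {"delta_pos": [0, 0, 0], "dr": [0, 0, 0], "claw": 0.0}], "squeeze": 30}}

```text
time: 6.13
tcp_pos: [0.4442, 0.2815, 0.0681]
eef_rot: [[0.005, 0.452, 0.892], [0.0, 0.892, -0.452], [-1.0, 0.003, 0.005]]
contact_force: [0.5, 0.2, 0.5]
width: 0.782
```

>>> {"api": "drive_tool", "payload": {"series": [{"delta_pos": [0, 0, 0], "dr": [0, 0, 0], "claw": 0.0}, {"delta_pos": [0, 0, 0], "dr": [0, 0, 0], "claw": 0.0}, {"delta_pos": [0, 0, 0], "dr": [0, 0, 0], "claw": 0.0}, {"delta_pos": [0, 0, 0], "dr": [0, 0, 0], "claw": 0.0}, {"delta_pos": [0, 0, 0], "dr": [0, 0, 0], "claw": 0.0}]}}

```text
time: 6.55
tcp_pos: [0.4449, 0.2822, 0.0695]
eef_rot: [[0.008, 0.452, 0.892], [0.001, 0.892, -0.452], [-1.0, 0.005, 0.007]]
contact_force: [0.4, 0.7, 0.0]
width: 0.403
```

```bash
python3 -c "
from h import *
goto((.4417,.2822,.09),-26.7)"
```

```text
dp [-0.0032 -0.      0.0205] dr [-0.07  0.46  0.18] t 6.55 q7 9.0 F [0.4 0.7 0. ] w 35.0
```

>>> {"api": "drive_tool", "payload": {"series": [{"delta_pos": [-0.002, 0, -0.002], "dr": [0, 0.2, 0], "claw": 0.0}, {"delta_pos": [0, 0, 0], "dr": [0, 0, 0], "claw": 0.0}, {"delta_pos": [0, 0, 0], "dr": [0, 0, 0], "claw": 0.0}, {"delta_pos": [0, 0, 0], "dr": [0, 0, 0], "claw": 0.0}, {"delta_pos": [0, 0, 0.003], "dr": [0, 0, 0], "claw": 0.0}]}}

```text
time: 6.97
tcp_pos: [0.4433, 0.2821, 0.0706]
eef_rot: [[0.005, 0.452, 0.892], [0.001, 0.892, -0.452], [-1.0, 0.003, 0.004]]
contact_force: [0.4, -0.0, -2.1]
width: 0.341
```

```bash
python3 -c "
from h import *
goto((.4417,.2822,.09),-26.7)"
```

```text
dp [-0.0016  0.0001  0.0194] dr [-0.05  0.28  0.18] t 6.97 q7 9.1 F [ 0.4 -0.  -2.1] w 29.7
```

```bash
cat >> h.py <<'E'
O=np.array([.618,-.0137]); RY=-3.6; CF=.0233
def w2r(p):
    a=np.radians(RY); x=np.array([np.cos(a),np.sin(a)]); d=np.array(p)[:2]-O; return np.array([d@x, d@[-x[1],x[0]]])
def tipgoto(tx,ty,rel,z):
    "target left-front corner of red in rack frame, relative yaw; prints move, and present tip"
    a=np.radians(RY); X=np.array([np.cos(a),np.sin(a)]);Y=np.array([-X[1],X[0]])
    b=np.radians(RY+rel);u=np.array([np.cos(b),np.sin(b)]);v=np.array([-u[1],u[0]])
    p=O+X*tx+Y*ty-(CF+.055)*u-.015*v
    goto((*p,z),RY+rel)
    s=ctrl.read_state();y=np.array(s['eef_rot'])[:2,1];yw=np.arctan2(-y[0],y[1]);u=np.array([np.cos(yw),np.sin(yw)]);v=np.array([-u[1],u[0]])
    t=np.array(s['tcp_pos'])[:2]+(CF+.055)*u
    print('now tipL',w2r(t+.015*v).round(4),'tipR',w2r(t-.015*v).round(4),'mid',w2r(t-.055*u).round(4),'rel',(np.degrees(yw)-RY).round(2),'z',s['tcp_pos'][2].round(4))
E
python3 -c "
from h import *
tipgoto(-.03,0,-23,.1)"
```

```text
dp [ 0.068  -0.2723  0.0294] dr [-0.05  0.28  0.28] t 6.97 q7 9.1 F [ 0.4 -0.  -2.1] w 29.7
now tipL [-0.1151  0.2671] tipR [-0.1269  0.2395] mid [-0.1715  0.275 ] rel -23.28 z 0.0706
```

>>> {"api": "drive_tool", "payload": {"series": [{"delta_pos": [0, 0, 0.01], "dr": [0, 0, 0], "claw": 0.0}, {"delta_pos": [0, 0, 0.01], "dr": [0, 0, 0], "claw": 0.0}, {"delta_pos": [0.006, -0.025, 0.01], "dr": [0, 0, 0], "claw": 0.0}, {"delta_pos": [0.006, -0.03, 0], "dr": [0, 0, 0], "claw": 0.0}, {"delta_pos": [0.006, -0.03, 0], "dr": [0, 0, 0], "claw": 0.0}]}}

```text
time: 7.38
tcp_pos: [0.4582, 0.2036, 0.1046]
eef_rot: [[0.004, 0.438, 0.899], [0.007, 0.899, -0.438], [-1.0, 0.008, -0.0]]
contact_force: [0.7, 0.3, -3.0]
width: 0.343
```

>>> {"api": "drive_tool", "payload": {"series": [{"delta_pos": [0.006, -0.03, 0], "dr": [0, 0, 0], "claw": 0.0}, {"delta_pos": [0.006, -0.03, 0], "dr": [0, 0, 0], "claw": 0.0}, {"delta_pos": [0.006, -0.03, 0], "dr": [0, 0, 0], "claw": 0.0}, {"delta_pos": [0.006, -0.03, 0], "dr": [0, 0, 0], "claw": 0.0}, {"delta_pos": [0.006, -0.02, 0], "dr": [0, 0, 0], "claw": 0.0}]}}

```text
time: 7.8
tcp_pos: [0.4885, 0.0562, 0.1094]
eef_rot: [[0.007, 0.437, 0.899], [0.007, 0.899, -0.437], [-1.0, 0.009, 0.003]]
contact_force: [0.2, -0.6, -2.5]
width: 0.34
```

```bash
python3 -c "
from h import *
tipgoto(-.03,0,-23,.1)"
```

```text
dp [ 0.0228 -0.0464 -0.0094] dr [-0.4   0.41 -0.67] t 7.8 q7 40.4 F [ 0.2 -0.6 -2.5] w 29.6
now tipL [-0.0555  0.0457] tipR [-0.0669  0.018 ] mid [-0.112   0.0528] rel -22.33 z 0.1094
```

>>> {"api": "drive_tool", "payload": {"series": [{"delta_pos": [0.003, -0.015, 0], "dr": [-0.1, 0.1, -0.3], "claw": 0.0}, {"delta_pos": [0.004, -0.015, -0.005], "dr": [-0.1, 0.1, -0.3], "claw": 0.0}, {"delta_pos": [0.003, -0.01, -0.008], "dr": [-0.1, 0.1, 0], "claw": 0.0}, {"delta_pos": [0.003, 0, -0.008], "dr": [0, 0, 0], "claw": 0.0}, {"delta_pos": [0, 0, 0], "dr": [0, 0, 0], "claw": 0.0}]}}

```text
time: 8.22
tcp_pos: [0.5036, 0.0074, 0.0894]
eef_rot: [[0.005, 0.456, 0.89], [-0.001, 0.89, -0.456], [-1.0, 0.002, 0.005]]
contact_force: [-0.6, 0.2, -1.9]
width: 0.344
```

```bash
python3 - <<'E'
from h import *
tipgoto(-.025,0,-23,.0755)
c=snap('top'); cr=c['image'][100:240,240:400]; cv2.imwrite('pics/t1.png',cv2.resize(cr,None,fx=4,fy=4,interpolation=cv2.INTER_CUBIC)[:,:,::-1])
E
```

```text
dp [ 0.0127  0.0021 -0.0139] dr [0.05 0.29 0.55] t 8.22 q7 43.7 F [-0.6  0.2 -1.9] w 29.9
now tipL [-0.0377 -0.0036] tipR [-0.0497 -0.0311] mid [-0.0941  0.0046] rel -23.55 z 0.0894
```

View pics/t1.png

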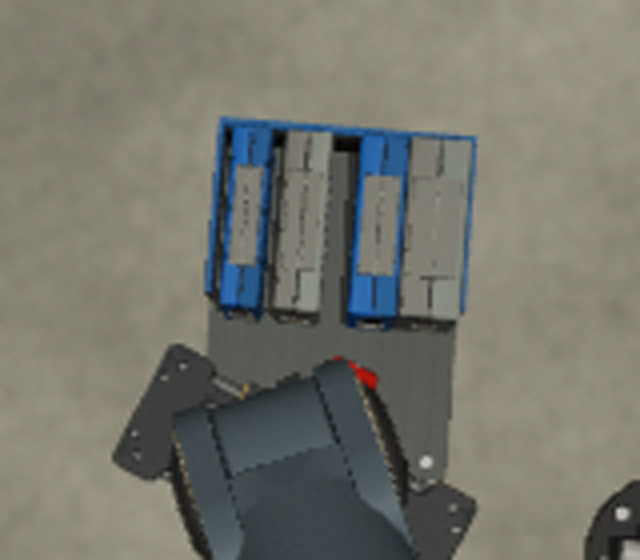

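The top view shows the red nose tip at crop (335,358), just ahead of the gap (322–346 at row 320), which agrees with the computed pose. I'll lower and advance.

>>> {"api": "drive_tool", "payload": {"series": [{"delta_pos": [0.004, 0.002, -0.005], "dr": [0, 0.1, 0.2], "claw": 0.0}, {"delta_pos": [0.004, 0.001, -0.005], "dr": [0, 0.1, 0.2], "claw": 0.0}, {"delta_pos": [0.004, 0, -0.003], "dr": [0, 0, 0], "claw": 0.0}, {"delta_pos": [0, 0, 0], "dr": [0, 0, 0], "claw": 0.0}, {"delta_pos": [0, 0, 0], "dr": [0, 0, 0], "claw": 0.0}]}}

```text
time: 8.68
tcp_pos: [0.5162, 0.017, 0.0749]
eef_rot: [[-0.0, 0.441, 0.898], [0.002, 0.898, -0.441], [-1.0, 0.002, -0.001]]
contact_force: [0.0, -0.1, -1.4]
width: 0.346
```

```bash
python3 - <<'E'
from h import *
tipgoto(-.005,0.001,-23,.0755)
E
```

```text
dp [ 0.0201 -0.0078  0.0006] dr [-0.11 -0.01 -0.46] t 8.68 q7 43.0 F [ 0.  -0.1 -1.4] w 30.1
now tipL [-0.0254  0.0081] tipR [-0.0369 -0.0196] mid [-0.082   0.0154] rel -22.54 z 0.0749
```

>>> {"api": "drive_tool", "payload": {"series": [{"delta_pos": [0.002, -0.004, 0], "dr": [0, 0, -0.2], "claw": 0.0}, {"delta_pos": [0.002, -0.003, 0], "dr": [0, 0, -0.2], "claw": 0.0}, {"delta_pos": [0.002, 0, 0], "dr": [0, 0, 0], "claw": 0.0}, {"delta_pos": [0.002, 0, 0], "dr": [0, 0, 0], "claw": 0.0}, {"delta_pos": [0, 0, 0], "dr": [0, 0, 0], "claw": 0.0}]}}

```text
time: 9.1
tcp_pos: [0.5253, 0.0097, 0.0753]
eef_rot: [[0.001, 0.447, 0.895], [0.002, 0.895, -0.447], [-1.0, 0.002, -0.0]]
contact_force: [-0.2, -0.3, -2.1]
width: 0.338
```

```bash
python3 - <<'E'
from h import *
tipgoto(-.005,0.001,-23,.0755)
E
```

```text
dp [ 0.0111 -0.0004  0.0002] dr [-0.11  0.03 -0.06] t 9.1 q7 43.5 F [-0.2 -0.3 -2.1] w 29.4
now tipL [-0.0161  0.0008] tipR [-0.0278 -0.0268] mid [-0.0726  0.0085] rel -22.94 z 0.0753
```

Now I'll advance into the gap slowly.

>>> {"api": "drive_tool", "payload": {"series": [{"delta_pos": [0.002, 0, 0], "dr": [0, 0, 0], "claw": 0.0}, {"delta_pos": [0.002, 0, 0], "dr": [0, 0, 0], "claw": 0.0}, {"delta_pos": [0.002, 0, 0], "dr": [0, 0, 0], "claw": 0.0}, {"delta_pos": [0.002, 0, 0], "dr": [0, 0, 0], "claw": 0.0}, {"delta_pos": [0, 0, 0], "dr": [0, 0, 0], "claw": 0.0}]}}

```text
time: 9.52
tcp_pos: [0.5342, 0.0094, 0.0757]
eef_rot: [[0.001, 0.447, 0.894], [0.002, 0.894, -0.447], [-1.0, 0.002, 0.0]]
contact_force: [0.6, 0.2, -2.0]
width: 0.342
```

```bash
python3 - <<'E'
from h import *
tipgoto(-.005,0.003,-23,.0755)
E
```

```text
dp [ 0.0022  0.0018 -0.0002] dr [-0.1   0.06 -0.02] t 9.52 q7 43.6 F [ 0.6  0.2 -2. ] w 29.8
now tipL [-0.0071  0.0011] tipR [-0.0188 -0.0266] mid [-0.0636  0.0087] rel -22.98 z 0.0757
```

>>> {"api": "drive_tool", "payload": {"series": [{"delta_pos": [0.001, 0.001, 0], "dr": [0, 0, 0], "claw": 0.0}, {"delta_pos": [0.001, 0.002, 0], "dr": [0, 0, 0], "claw": 0.0}, {"delta_pos": [0.001, 0.002, 0], "dr": [0, 0, 0], "claw": 0.0}, {"delta_pos": [0.001, 0.002, 0], "dr": [0, 0, 0], "claw": 0.0}, {"delta_pos": [0, 0.001, 0], "dr": [0, 0, 0], "claw": 0.0}]}}

```text
time: 9.93
tcp_pos: [0.5382, 0.018, 0.0755]
eef_rot: [[0.0, 0.448, 0.894], [0.002, 0.894, -0.448], [-1.0, 0.001, -0.001]]
contact_force: [-0.5, 0.1, -2.9]
width: 0.343
```

```bash
python3 - <<'E'
from h import *
tipgoto(0,0.023,-23,.0755)
E
```

```text
dp [0.0045 0.0129 0.    ] dr [-0.09  0.   -0.01] t 9.93 q7 42.7 F [-0.5  0.1 -2.9] w 29.9
now tipL [-0.0037  0.0098] tipR [-0.0154 -0.0178] mid [-0.0602  0.0175] rel -22.99 z 0.0755
```

>>> {"api": "drive_tool", "payload": {"series": [{"delta_pos": [0.001, 0.002, 0], "dr": [0, 0, 0], "claw": 0.0}, {"delta_pos": [0.001, 0.002, 0], "dr": [0, 0, 0], "claw": 0.0}, {"delta_pos": [0.001, 0.002, 0], "dr": [0, 0, 0], "claw": 0.0}, {"delta_pos": [0.001, 0.002, 0], "dr": [0, 0, 0], "claw": 0.0}, {"delta_pos": [0, 0, 0], "dr": [0, 0, 0], "claw": 0.0}]}}

```text
time: 10.35
tcp_pos: [0.5421, 0.0271, 0.0753]
eef_rot: [[-0.001, 0.447, 0.894], [0.001, 0.894, -0.447], [-1.0, 0.001, -0.001]]
contact_force: [0.1, -0.0, -2.2]
width: 0.345
```

```bash
python3 - <<'E'
from h import *
tipgoto(0,0.023,-23,.0755)
c=snap('top'); cr=c['image'][100:240,240:400]; cv2.imwrite('pics/t2.png',cv2.resize(cr,None,fx=4,fy=4,interpolation=cv2.INTER_CUBIC)[:,:,::-1])
E
```

```text
dp [0.0006 0.0038 0.0002] dr [-0.06 -0.06 -0.03] t 10.35 q7 41.7 F [ 0.1 -0.  -2.2] w 30.1
now tipL [-0.0004  0.0192] tipR [-0.0121 -0.0084] mid [-0.0569  0.0268] rel -22.97 z 0.0753
```

View pics/t2.png

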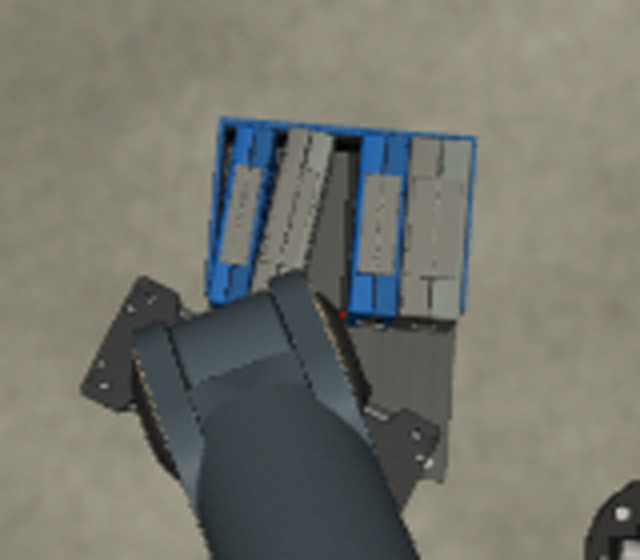

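The view shows the grey case swung aside and the blue one moved left, with the right-hand pair undisturbed. Now I'll straighten the red case about its left tip.

```bash
python3 - <<'E'
from h import *
tipgoto(0.001,0.0225,-13,.0750)
E
```

```text
dp [-0.0009 -0.0102 -0.0003] dr [-0.05 -0.07  9.97] t 10.4 q7 41.7 F [ 0.3  0.3 -3.1] w 29.8
now tipL [-0.0004  0.019 ] tipR [-0.0121 -0.0086] mid [-0.0569  0.0266] rel -22.97 z 0.0753
```

>>> {"api": "drive_tool", "payload": {"series": [{"delta_pos": [0, 0.003, 0], "dr": [0, 0, 0], "claw": 0.0}, {"delta_pos": [0, -0.003, 0], "dr": [0, 0, 2.5], "claw": 0.0}, {"delta_pos": [0, -0.003, 0], "dr": [0, 0, 2.5], "claw": 0.0}, {"delta_pos": [0, -0.003, 0], "dr": [0, 0, 2.5], "claw": 0.0}, {"delta_pos": [0, -0.003, 0], "dr": [0, 0, 2.0], "claw": 0.0}]}}

```text
time: 10.82
tcp_pos: [0.5407, 0.0158, 0.0749]
eef_rot: [[-0.004, 0.289, 0.957], [-0.003, 0.957, -0.289], [-1.0, -0.004, -0.003]]
contact_force: [-0.6, -0.5, -2.4]
width: 0.346
```

```bash
python3 - <<'E'
from h import *
tipgoto(0.002,0.0225,-5,.0750)
E
```

```text
dp [ 0.001  -0.0103  0.0001] dr [ 0.21 -0.21  8.19] t 10.82 q7 51.0 F [-0.6 -0.5 -2.4] w 30.1
now tipL [0.0007 0.0213] tipR [-0.0062 -0.0079] mid [-0.0563  0.0193] rel -13.19 z 0.0749
```

>>> {"api": "drive_tool", "payload": {"series": [{"delta_pos": [0, -0.001, 0], "dr": [0, 0, 1.5], "claw": 0.0}, {"delta_pos": [0, -0.002, 0], "dr": [0, 0, 2], "claw": 0.0}, {"delta_pos": [0.001, -0.002, 0], "dr": [0, 0, 2], "claw": 0.0}, {"delta_pos": [0, -0.002, 0], "dr": [0, 0, 2], "claw": 0.0}, {"delta_pos": [0, 0, 0], "dr": [0, 0, 0], "claw": 0.0}]}}

```text
time: 11.23
tcp_pos: [0.5412, 0.0057, 0.0747]
eef_rot: [[-0.005, 0.158, 0.987], [-0.007, 0.987, -0.158], [-1.0, -0.008, -0.004]]
contact_force: [-0.1, -0.3, -3.0]
width: 0.344
```

```bash
python3 - <<'E'
from h import *
tipgoto(0.006,0.0225,0,.0750)
E
```

```text
dp [ 0.0051 -0.0073  0.0003] dr [ 0.41 -0.25  5.51] t 11.23 q7 58.4 F [-0.1 -0.3 -3. ] w 29.9
now tipL [0.0016 0.0219] tipR [-0.0013 -0.008 ] mid [-0.0546  0.0123] rel -5.51 z 0.0747
```

>>> {"api": "drive_tool", "payload": {"series": [{"delta_pos": [0.001, -0.002, 0], "dr": [0.1, -0.1, 1.4], "claw": 0.0}, {"delta_pos": [0.001, -0.002, 0], "dr": [0.1, -0.1, 1.4], "claw": 0.0}, {"delta_pos": [0.002, -0.001, 0], "dr": [0.1, 0, 1.4], "claw": 0.0}, {"delta_pos": [0.002, -0.001, 0], "dr": [0.1, 0, 1], "claw": 0.0}, {"delta_pos": [0, 0, 0], "dr": [0, 0, 0], "claw": 0.0}]}}

```text
time: 11.65
tcp_pos: [0.5462, -0.0018, 0.0743]
eef_rot: [[-0.004, 0.07, 0.998], [-0.002, 0.998, -0.07], [-1.0, -0.002, -0.004]]
contact_force: [-0.1, -0.9, -2.8]
width: 0.346
```

```bash
python3 - <<'E'
from h import *
tipgoto(0.016,0.0225,0,.0750)
E
```

```text
dp [ 0.0101 -0.0005  0.0007] dr [ 0.11 -0.21  0.44] t 11.65 q7 63.9 F [-0.1 -0.9 -2.8] w 30.1
now tipL [0.006  0.0218] tipR [ 0.0058 -0.0082] mid [-0.0491  0.0072] rel -0.44 z 0.0743
```

>>> {"api": "drive_tool", "payload": {"series": [{"delta_pos": [0.002, 0, 0], "dr": [0, -0.1, 0.2], "claw": 0.0}, {"delta_pos": [0.002, 0, 0], "dr": [0, -0.1, 0.2], "claw": 0.0}, {"delta_pos": [0.002, 0, 0], "dr": [0, 0, 0], "claw": 0.0}, {"delta_pos": [0.002, 0, 0], "dr": [0, 0, 0], "claw": 0.0}, {"delta_pos": [0.001, 0, 0], "dr": [0, 0, 0], "claw": 0.0}]}}

```text
time: 12.07
tcp_pos: [0.554, -0.0033, 0.0737]
eef_rot: [[-0.004, 0.067, 0.998], [-0.005, 0.998, -0.067], [-1.0, -0.005, -0.004]]
contact_force: [-1.9, -2.3, -0.7]
width: 0.343
```

>>> {"api": "drive_tool", "payload": {"series": [{"delta_pos": [0.002, 0, 0], "dr": [0, 0, 0], "claw": 0.0}, {"delta_pos": [0.002, 0, 0], "dr": [0, 0, 0], "claw": 0.0}, {"delta_pos": [0.002, 0, 0], "dr": [0, 0, 0], "claw": 0.0}, {"delta_pos": [0.002, 0, 0], "dr": [0, 0, 0], "claw": 0.0}, {"delta_pos": [0, 0, 0], "dr": [0, 0, 0], "claw": 0.0}]}}

```text
time: 12.48
tcp_pos: [0.5631, -0.0036, 0.0736]
eef_rot: [[-0.005, 0.067, 0.998], [-0.005, 0.998, -0.067], [-1.0, -0.005, -0.004]]
contact_force: [-0.7, -2.9, -2.3]
width: 0.343
```

```bash
python3 - <<'E'
from h import *
tipgoto(0.05,0.0222,0,.0750)
E
```

```text
dp [ 0.0272 -0.0012  0.0014] dr [ 0.29 -0.26  0.27] t 12.48 q7 64.1 F [-0.7 -2.9 -2.3] w 29.9
now tipL [0.0229 0.0213] tipR [ 0.0228 -0.0087] mid [-0.0322  0.0066] rel -0.27 z 0.0736
```

>>> {"api": "drive_tool", "payload": {"series": [{"delta_pos": [0.002, 0, 0.0005], "dr": [0, 0, 0.1], "claw": 0.0}, {"delta_pos": [0.002, 0, 0.0005], "dr": [0, 0, 0.1], "claw": 0.0}, {"delta_pos": [0.002, 0, 0], "dr": [0, 0, 0], "claw": 0.0}, {"delta_pos": [0.002, 0, 0], "dr": [0, 0, 0], "claw": 0.0}, {"delta_pos": [0, 0, 0], "dr": [0, 0, 0], "claw": 0.0}]}}

```text
time: 12.9
tcp_pos: [0.5723, -0.0041, 0.0747]
eef_rot: [[-0.004, 0.064, 0.998], [-0.005, 0.998, -0.064], [-1.0, -0.006, -0.004]]
contact_force: [-0.2, -3.3, -2.3]
width: 0.346
```

```bash
python3 - <<'E'
from h import *
tipgoto(0.05,0.0222,0,.0750)
E
```

```text
dp [ 0.0179 -0.0006  0.0003] dr [ 0.31 -0.22  0.08] t 12.9 q7 64.5 F [-0.2 -3.3 -2.3] w 30.1
now tipL [0.0321 0.0216] tipR [ 0.0321 -0.0084] mid [-0.0229  0.0066] rel -0.08 z 0.0747
```

>>> {"api": "drive_tool", "payload": {"series": [{"delta_pos": [0.002, 0, 0], "dr": [0, 0, 0], "claw": 0.0}, {"delta_pos": [0.002, 0, 0], "dr": [0, 0, 0], "claw": 0.0}, {"delta_pos": [0.002, 0, 0], "dr": [0, 0, 0], "claw": 0.0}, {"delta_pos": [0.002, 0, 0], "dr": [0, 0, 0], "claw": 0.0}, {"delta_pos": [0, 0, 0], "dr": [0, 0, 0], "claw": 0.0}]}}

```text
time: 13.32
tcp_pos: [0.5822, -0.0029, 0.075]
eef_rot: [[-0.002, 0.063, 0.998], [-0.004, 0.998, -0.063], [-1.0, -0.004, -0.001]]
contact_force: [0.0, -3.3, -2.1]
width: 0.344
```

```bash
python3 - <<'E'
from h import *
tipgoto(0.055,0.0222,0,.0750)
E
```

```text
dp [ 0.013  -0.0022 -0.    ] dr [ 0.23 -0.09  0.  ] t 13.32 q7 64.6 F [ 0.  -3.3 -2.1] w 30.0
now tipL [0.0419 0.0236] tipR [ 0.0419 -0.0064] mid [-0.0131  0.0086] rel -0.0 z 0.075
```

>>> {"api": "drive_tool", "payload": {"series": [{"delta_pos": [0.002, -0.001, 0], "dr": [0, 0, 0], "claw": 0.0}, {"delta_pos": [0.002, -0.001, 0], "dr": [0, 0, 0], "claw": 0.0}, {"delta_pos": [0.002, 0, 0], "dr": [0, 0, 0], "claw": 0.0}, {"delta_pos": [0.001, 0, -0.001], "dr": [0, 0, 0], "claw": 0.0}, {"delta_pos": [0, 0, -0.001], "dr": [0, 0, 0], "claw": 0.0}]}}

```text
time: 13.73
tcp_pos: [0.5911, -0.0037, 0.0735]
eef_rot: [[0.001, 0.062, 0.998], [-0.002, 0.998, -0.062], [-1.0, -0.002, 0.001]]
contact_force: [-0.6, -0.7, -1.8]
width: 0.341
```

```bash
python3 - <<'E'
from h import *
tipgoto(0.055,0.0222,0,.0750)
c=snap('top'); cr=c['image'][100:240,240:400]; cv2.imwrite('pics/t3.png',cv2.resize(cr,None,fx=4,fy=4,interpolation=cv2.INTER_CUBIC)[:,:,::-1])
E
```

```text
dp [ 0.0041 -0.0014  0.0015] dr [ 0.13  0.06 -0.07] t 13.73 q7 64.9 F [-0.6 -0.7 -1.8] w 29.7
now tipL [0.0508 0.0234] tipR [ 0.0508 -0.0066] mid [-0.0042  0.0083] rel 0.07 z 0.0735
```

View pics/t3.png

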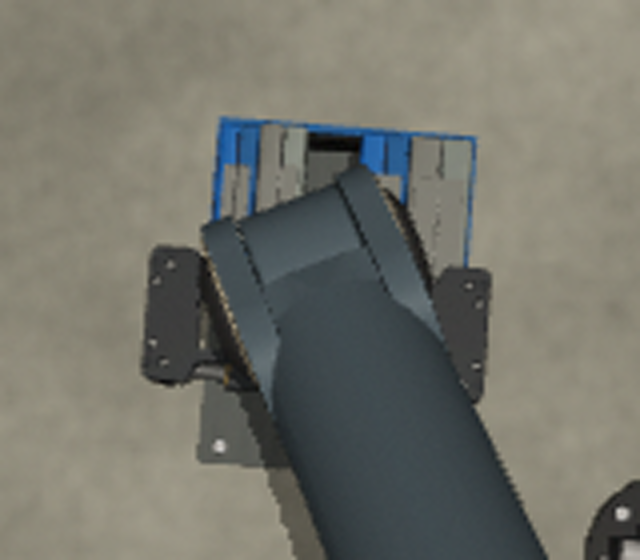

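The view shows the row straight again, with the two left cases shifted to the left cheek and the red case between the pairs. I'll release it and back out.

>>> {"api": "drive_tool", "payload": {"series": [{"delta_pos": [0, 0, -0.001], "dr": [0, 0, 0], "claw": 0.05}, {"delta_pos": [0, 0, 0], "dr": [0, 0, 0], "claw": 0.05}, {"delta_pos": [0, 0, 0], "dr": [0, 0, 0], "claw": 0.05}, {"delta_pos": [0, 0, 0], "dr": [0, 0, 0], "claw": 0.05}, {"delta_pos": [-0.001, 0, 0], "dr": [0, 0, 0], "claw": 0.05}]}}

```text
time: 14.2
tcp_pos: [0.5921, -0.0003, 0.074]
eef_rot: [[0.007, 0.058, 0.998], [0.002, 0.998, -0.058], [-1.0, 0.002, 0.006]]
contact_force: [0.5, 0.6, -0.2]
width: 0.557
```

>>> {"api": "drive_tool", "payload": {"series": [{"delta_pos": [-0.01, 0, 0.01], "dr": [0, 0, 0], "claw": 0.05}, {"delta_pos": [-0.01, 0, 0.015], "dr": [0, 0, 0], "claw": 0.05}, {"delta_pos": [-0.01, 0, 0.02], "dr": [0, 0, 0], "claw": 0.05}, {"delta_pos": [-0.01, 0, 0.02], "dr": [0, 0, 0], "claw": 0.05}, {"delta_pos": [-0.01, 0, 0.01], "dr": [0, 0, 0], "claw": 0.05}]}}

```text
time: 14.62
tcp_pos: [0.5399, 0.0016, 0.1492]
eef_rot: [[0.003, 0.056, 0.998], [0.004, 0.998, -0.056], [-1.0, 0.004, 0.003]]
contact_force: [0.1, 0.3, 0.2]
width: 0.573
```

```bash
python3 - <<'E'
from h import *
s=ctrl.read_state();print(w2r(s['tcp_pos']),s['tcp_pos'],s['width'],s['contact_force'])
E
```

```text
[-0.07893562  0.01038206] [0.53987203 0.00161799 0.14920396] 0.5725063229974929 [0.07317042 0.32953409 0.23028142]
```

>>> {"api": "drive_tool", "payload": {"series": [{"delta_pos": [-0.006, -0.001, -0.005], "dr": [0, 0, -0.2], "claw": 0}, {"delta_pos": [-0.003, -0.001, -0.015], "dr": [0, 0, -0.2], "claw": 0}, {"delta_pos": [0, -0.001, -0.015], "dr": [0, 0, 0], "claw": 0}, {"delta_pos": [0, 0, -0.02], "dr": [0, 0, 0], "claw": 0}, {"delta_pos": [0, 0, -0.015], "dr": [0, 0, 0], "claw": 0}], "squeeze": 10}}

```text
time: 15.03
tcp_pos: [0.5327, -0.0006, 0.0826]
eef_rot: [[0.019, 0.063, 0.998], [0.003, 0.998, -0.063], [-1.0, 0.004, 0.019]]
contact_force: [-0.0, 0.3, -0.9]
width: 0.281
```

>>> {"api": "drive_tool", "payload": {"series": [{"delta_pos": [0, 0, -0.008], "dr": [0, 0, 0], "claw": 0}, {"delta_pos": [0, 0, 0], "dr": [0, 0, 0], "claw": 0}, {"delta_pos": [0, 0, 0], "dr": [0, 0, 0], "claw": 0}, {"delta_pos": [0, 0, 0], "dr": [0, 0, 0], "claw": 0}, {"delta_pos": [0, 0, 0], "dr": [0, 0, 0], "claw": 0}]}}

```text
time: 15.45
tcp_pos: [0.53, -0.0003, 0.0702]
eef_rot: [[0.012, 0.062, 0.998], [0.004, 0.998, -0.062], [-1.0, 0.004, 0.011]]
contact_force: [-0.0, -0.0, 0.7]
width: 0.011
```

```bash
python3 - <<'E'
from h import *
s=ctrl.read_state();print(w2r(s['tcp_pos']),s['width']);goto((*s['tcp_pos'][:2],.06),RY)
c=snap('top'); cr=c['image'][100:240,240:400]; cv2.imwrite('pics/t4.png',cv2.resize(cr,None,fx=4,fy=4,interpolation=cv2.INTER_CUBIC)[:,:,::-1])
E
```

```text
[-0.08868451  0.00785567] 0.010761747050254226
dp [ 0.      0.     -0.0102] dr [-0.21  0.67 -0.06] t 15.45 q7 63.8 F [-0.  -0.   0.7] w 0.9
```

View pics/t4.png

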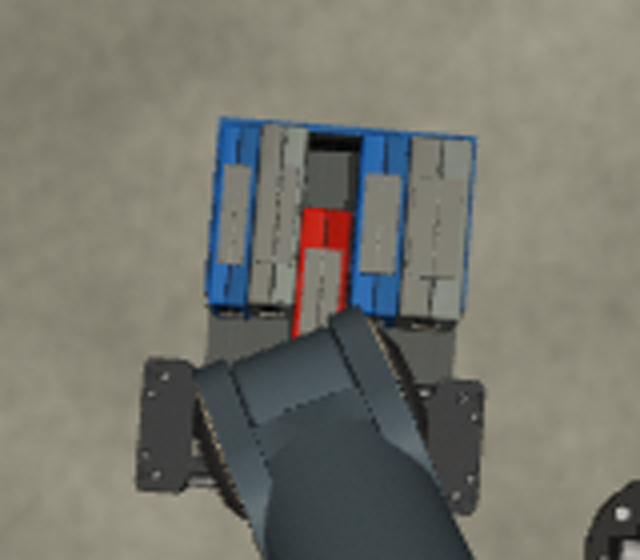

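The view shows the red case straight in the gap with its nose about halfway and the neighbours square. Now I'll push on the spine with closed fingers.

>>> {"api": "drive_tool", "payload": {"series": [{"delta_pos": [0.003, 0, -0.004], "dr": [0, 0.2, 0], "claw": 0}, {"delta_pos": [0.004, 0, -0.004], "dr": [0, 0.2, 0], "claw": 0}, {"delta_pos": [0.003, 0, -0.002], "dr": [0, 0, 0], "claw": 0}, {"delta_pos": [0.003, 0, 0], "dr": [0, 0, 0], "claw": 0}, {"delta_pos": [0.002, 0, 0], "dr": [0, 0, 0], "claw": 0}]}}

```text
time: 15.92
tcp_pos: [0.5483, -0.0005, 0.0613]
eef_rot: [[0.009, 0.062, 0.998], [0.003, 0.998, -0.062], [-1.0, 0.004, 0.009]]
contact_force: [-0.0, -0.6, -0.3]
width: 0.005
```

>>> {"api": "drive_tool", "payload": {"series": [{"delta_pos": [0.002, -0.001, 0], "dr": [0, 0, 0], "claw": 0}, {"delta_pos": [0.002, 0, 0], "dr": [0, 0, 0], "claw": 0}, {"delta_pos": [0.002, 0, 0], "dr": [0, 0, 0], "claw": 0}, {"delta_pos": [0.002, 0, 0], "dr": [0, 0, 0], "claw": 0}, {"delta_pos": [0.002, 0, 0], "dr": [0, 0, 0], "claw": 0}]}}

```text
time: 16.33
tcp_pos: [0.5586, -0.0015, 0.061]
eef_rot: [[0.007, 0.062, 0.998], [0.003, 0.998, -0.062], [-1.0, 0.004, 0.007]]
contact_force: [-0.1, -0.0, 0.3]
width: 0.002
```

```bash
python3 - <<'E'
from h import *
s=ctrl.read_state();print(w2r(s['tcp_pos']),s['width']);goto((*s['tcp_pos'][:2],.06),RY)
E
```

```text
[-0.06006429  0.00842595] 0.002390067703190831
dp [ 0.     0.    -0.001] dr [-0.18  0.39 -0.02] t 16.33 q7 63.7 F [-0.1 -0.   0.3] w 0.2
```

>>> {"api": "drive_tool", "payload": {"series": [{"delta_pos": [0.002, -0.001, 0], "dr": [0, 0, 0], "claw": 0}, {"delta_pos": [0.002, 0, 0], "dr": [0, 0, 0], "claw": 0}, {"delta_pos": [0.002, 0, 0], "dr": [0, 0, 0], "claw": 0}, {"delta_pos": [0.002, 0, 0], "dr": [0, 0, 0], "claw": 0}, {"delta_pos": [0.002, 0, 0], "dr": [0, 0, 0], "claw": 0}]}}

```text
time: 16.75
tcp_pos: [0.5694, -0.0027, 0.061]
eef_rot: [[0.006, 0.062, 0.998], [0.003, 0.998, -0.062], [-1.0, 0.003, 0.006]]
contact_force: [-0.4, 0.6, -0.0]
width: 0.003
```

>>> {"api": "drive_tool", "payload": {"series": [{"delta_pos": [0.002, -0.001, 0], "dr": [0, 0, 0], "claw": 0}, {"delta_pos": [0.002, 0, 0], "dr": [0, 0, 0], "claw": 0}, {"delta_pos": [0.002, 0, 0], "dr": [0, 0, 0], "claw": 0}, {"delta_pos": [0.002, 0, 0], "dr": [0, 0, 0], "claw": 0}, {"delta_pos": [0.001, 0, 0], "dr": [0, 0, 0], "claw": 0}]}}

```text
time: 17.17
tcp_pos: [0.5797, -0.0038, 0.061]
eef_rot: [[0.007, 0.062, 0.998], [0.003, 0.998, -0.062], [-1.0, 0.004, 0.006]]
contact_force: [-0.3, 0.4, -0.7]
width: 0.003
```

```bash
python3 - <<'E'
from h import *
s=ctrl.read_state();print(w2r(s['tcp_pos']),s['width']);goto((*s['tcp_pos'][:2],.06),RY)
E
```

```text
[-0.0388789   0.00745591] 0.0031478824597817655
dp [ 0.     0.    -0.001] dr [-0.18  0.38 -0.02] t 17.17 q7 64.3 F [-0.3  0.4 -0.7] w 0.3
```

>>> {"api": "drive_tool", "payload": {"series": [{"delta_pos": [0.002, -0.001, 0], "dr": [0, 0, 0], "claw": 0}, {"delta_pos": [0.002, 0, 0], "dr": [0, 0, 0], "claw": 0}, {"delta_pos": [0.002, 0, 0], "dr": [0, 0, 0], "claw": 0}, {"delta_pos": [0.002, 0, 0], "dr": [0, 0, 0], "claw": 0}, {"delta_pos": [0.001, 0, 0], "dr": [0, 0, 0], "claw": 0}]}}

```text
time: 17.58
tcp_pos: [0.5896, -0.0049, 0.061]
eef_rot: [[0.007, 0.062, 0.998], [0.003, 0.998, -0.062], [-1.0, 0.004, 0.006]]
contact_force: [-0.8, -0.6, 0.2]
width: 0.003
```

>>> {"api": "drive_tool", "payload": {"series": [{"delta_pos": [0.001, 0, 0], "dr": [0, 0, 0], "claw": 0}, {"delta_pos": [0.001, 0, 0], "dr": [0, 0, 0], "claw": 0}, {"delta_pos": [0.001, 0, 0], "dr": [0, 0, 0], "claw": 0}, {"delta_pos": [0.001, 0, 0], "dr": [0, 0, 0], "claw": 0}, {"delta_pos": [0.001, 0, 0], "dr": [0, 0, 0], "claw": 0}]}}

```text
time: 18.0
tcp_pos: [0.5951, -0.0049, 0.061]
eef_rot: [[0.006, 0.062, 0.998], [0.003, 0.998, -0.062], [-1.0, 0.003, 0.006]]
contact_force: [-1.0, 0.1, -0.0]
width: 0.009
```

```bash
python3 - <<'E'
from h import *
s=ctrl.read_state();print(w2r(s['tcp_pos']),s['width']);goto((*s['tcp_pos'][:2],.06),RY)
E
```

```text
[-0.02344752  0.00730659] 0.009423392008980591
dp [ 0.     0.    -0.001] dr [-0.17  0.36 -0.02] t 18.0 q7 64.6 F [-1.   0.1 -0. ] w 0.8
```

>>> {"api": "drive_tool", "payload": {"series": [{"delta_pos": [0.001, 0, 0], "dr": [0, 0, 0], "claw": 0}, {"delta_pos": [0.0005, 0, 0], "dr": [0, 0, 0], "claw": 0}, {"delta_pos": [0.0005, 0, 0], "dr": [0, 0, 0], "claw": 0}, {"delta_pos": [0.0005, 0, 0], "dr": [0, 0, 0], "claw": 0}, {"delta_pos": [0.0005, 0, 0], "dr": [0, 0, 0], "claw": 0}]}}

```text
time: 18.42
tcp_pos: [0.5975, -0.0049, 0.0608]
eef_rot: [[0.004, 0.062, 0.998], [0.003, 0.998, -0.062], [-1.0, 0.003, 0.004]]
contact_force: [-2.0, 0.1, 1.9]
width: 0.003
```

>>> {"api": "drive_tool", "payload": {"series": [{"delta_pos": [0.0005, 0, 0], "dr": [0, 0, 0], "claw": 0}, {"delta_pos": [0.0005, 0, 0], "dr": [0, 0, 0], "claw": 0}, {"delta_pos": [0.0005, 0, 0], "dr": [0, 0, 0], "claw": 0}, {"delta_pos": [0, 0, 0], "dr": [0, 0, 0], "claw": 0}, {"delta_pos": [0, 0, 0], "dr": [0, 0, 0], "claw": 0}]}}

```text
time: 18.83
tcp_pos: [0.5975, -0.0049, 0.0604]
eef_rot: [[0.001, 0.062, 0.998], [0.002, 0.998, -0.062], [-1.0, 0.002, 0.001]]
contact_force: [-1.5, 0.1, 0.6]
width: 0.007
```

>>> {"api": "drive_tool", "payload": {"series": [{"delta_pos": [0.0015, 0, 0], "dr": [0, 0, 0], "claw": 0}, {"delta_pos": [0.0015, 0, 0], "dr": [0, 0, 0], "claw": 0}, {"delta_pos": [0.0015, 0, 0], "dr": [0, 0, 0], "claw": 0}, {"delta_pos": [0.0015, 0, 0], "dr": [0, 0, 0], "claw": 0}, {"delta_pos": [0.0015, 0, 0], "dr": [0, 0, 0], "claw": 0}]}}

```text
time: 19.25
tcp_pos: [0.597, -0.0045, 0.0589]
eef_rot: [[-0.017, 0.062, 0.998], [0.0, 0.998, -0.062], [-1.0, -0.001, -0.017]]
contact_force: [-5.2, -0.3, 2.5]
width: 0.007
```

>>> {"api": "drive_tool", "payload": {"series": [{"delta_pos": [0.0025, 0, 0], "dr": [0, 0, 0], "claw": 0}, {"delta_pos": [0.0025, 0, 0], "dr": [0, 0, 0], "claw": 0}, {"delta_pos": [0.0025, 0, 0], "dr": [0, 0, 0], "claw": 0}, {"delta_pos": [0.0025, 0, 0], "dr": [0, 0, 0], "claw": 0}, {"delta_pos": [0.0025, 0, 0], "dr": [0, 0, 0], "claw": 0}]}}

```text
time: 19.67
tcp_pos: [0.596, -0.0043, 0.0563]
eef_rot: [[-0.048, 0.062, 0.997], [-0.004, 0.998, -0.062], [-0.999, -0.007, -0.047]]
contact_force: [-7.6, 0.4, 3.6]
width: 0.006
```

There's a solid stop at about 7.6 N, where home should be. I'll back off and check.

>>> {"api": "drive_tool", "payload": {"series": [{"delta_pos": [-0.003, 0, 0], "dr": [0, -0.6, 0], "claw": 0}, {"delta_pos": [-0.006, 0, 0], "dr": [0, -0.6, 0], "claw": 0}, {"delta_pos": [-0.01, 0, 0], "dr": [0, -0.6, 0], "claw": 0}, {"delta_pos": [-0.015, 0, 0.005], "dr": [0, -0.6, 0], "claw": 0}, {"delta_pos": [-0.02, 0, 0.02], "dr": [0, 0, 0], "claw": 0}]}}

```text
time: 20.08
tcp_pos: [0.5445, -0.004, 0.0791]
eef_rot: [[0.004, 0.062, 0.998], [-0.001, 0.998, -0.062], [-1.0, -0.0, 0.004]]
contact_force: [0.2, 0.3, 0.4]
width: 0.008
```

>>> {"api": "drive_tool", "payload": {"series": [{"delta_pos": [-0.02, 0.02, 0.03], "dr": [0, 0, 0], "claw": 0}, {"delta_pos": [-0.02, 0.03, 0.03], "dr": [0, 0, 0], "claw": 0}, {"delta_pos": [-0.01, 0.035, 0.02], "dr": [0, 0, 0], "claw": 0}, {"delta_pos": [0, 0.035, 0.02], "dr": [0, 0, 0], "claw": 0}, {"delta_pos": [0, 0.035, 0.02], "dr": [0, 0, 0], "claw": 0}]}}

```text
time: 20.5
tcp_pos: [0.4897, 0.1428, 0.201]
eef_rot: [[0.01, 0.081, 0.997], [-0.008, 0.997, -0.081], [-1.0, -0.007, 0.01]]
contact_force: [0.5, 1.0, -0.2]
width: 0.005
```

>>> {"api": "drive_tool", "payload": {"series": [{"delta_pos": [0, 0.035, 0.02], "dr": [0, 0, 0], "claw": 0}, {"delta_pos": [0, 0.035, 0.02], "dr": [0, 0, 0], "claw": 0}, {"delta_pos": [0, 0.035, 0], "dr": [0, 0, 0], "claw": 0}, {"delta_pos": [0, 0, 0], "dr": [0, 0, 0], "claw": 0}, {"delta_pos": [0, 0, 0], "dr": [0, 0, 0], "claw": 0}]}}

```text
time: 20.92
tcp_pos: [0.4904, 0.2637, 0.2521]
eef_rot: [[0.036, 0.069, 0.997], [0.006, 0.998, -0.069], [-0.999, 0.009, 0.035]]
contact_force: [-1.3, -1.1, -0.4]
width: 0.004
```

```bash
python3 - <<'E'
from h import *
c=snap('top'); cr=c['image'][110:230,270:380]; np.savez('t5.npz',**c)
a=cv2.resize(cr,None,fx=4.5,fy=4.5,interpolation=cv2.INTER_CUBIC); d=snap('scene')['image'][150:270,240:380]; b=cv2.resize(d,(300,257)); b=cv2.copyMakeBorder(b,0,a.shape[0]-257,0,0,cv2.BORDER_CONSTANT)
cv2.imwrite('pics/t5.png',np.hstack([a,b])[:,:,::-1])
E
```

```text
(no output)
```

View pics/t5.png

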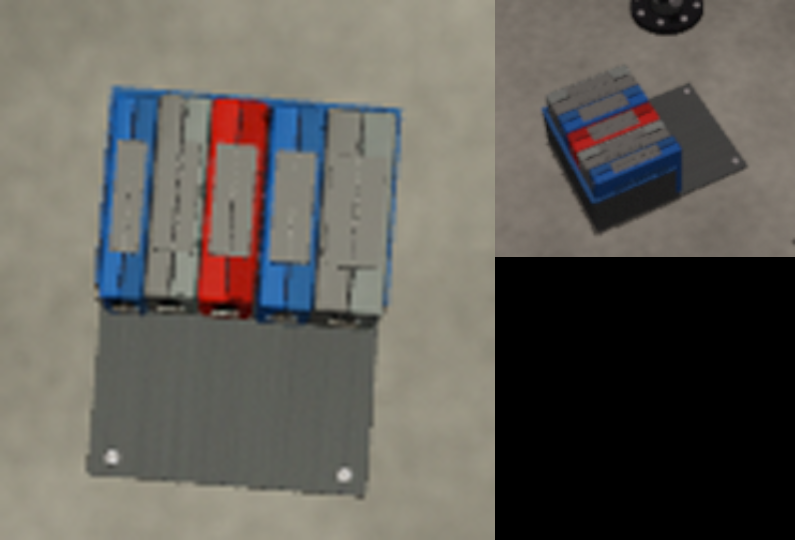

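All five cases are in the row and look flush in the top view. For a finer check I'll put the wrist camera above the row.

>>> {"api": "drive_tool", "payload": {"series": [{"delta_pos": [0, -0.01, 0.03], "dr": [0, 0, 0], "claw": 0}, {"delta_pos": [0.02, -0.025, 0.02], "dr": [0, 0, 0], "claw": 0}, {"delta_pos": [0.025, -0.03, 0.015], "dr": [0, 0, 0], "claw": 0}, {"delta_pos": [0.025, -0.03, 0.01], "dr": [0, 0, 0], "claw": 0}, {"delta_pos": [0.025, -0.03, 0], "dr": [0, 0, 0], "claw": 0}]}}

```text
time: 21.43
tcp_pos: [0.5801, 0.1331, 0.327]
eef_rot: [[0.03, 0.06, 0.998], [0.002, 0.998, -0.06], [-1.0, 0.004, 0.03]]
contact_force: [-0.1, -0.0, -1.1]
width: 0.004
```

>>> {"api": "drive_tool", "payload": {"series": [{"delta_pos": [0.025, -0.03, 0], "dr": [0, 0, 0], "claw": 0}, {"delta_pos": [0.025, -0.03, 0], "dr": [0, 0, 0], "claw": 0}, {"delta_pos": [0.025, -0.03, 0], "dr": [0, 0, 0], "claw": 0}, {"delta_pos": [0.02, -0.03, 0], "dr": [0, 0, 0], "claw": 0}, {"delta_pos": [0, 0, 0], "dr": [0, 0, 0], "claw": 0}]}}

```text
time: 21.85
tcp_pos: [0.6797, -0.0144, 0.3234]
eef_rot: [[0.031, 0.088, 0.996], [-0.011, 0.996, -0.088], [-0.999, -0.008, 0.032]]
contact_force: [-0.5, -1.4, -0.1]
width: 0.007
```

```bash
python3 - <<'E'
from h import *
c=snap('wrist'); np.savez('w6.npz',**c); cr=c['image'][0:240,160:480]
cv2.imwrite('pics/w6.png',cv2.resize(cr,None,fx=2.5,fy=2.5,interpolation=cv2.INTER_CUBIC)[:,:,::-1]); print(ctrl.read_state()['tcp_pos'])
E
```

```text
[ 0.67812169 -0.01133642  0.32331022]
```

View pics/w6.png

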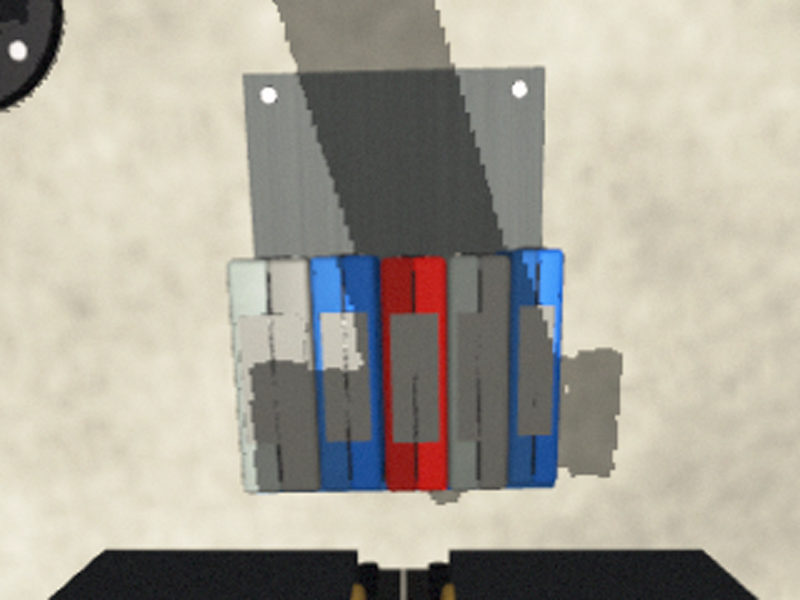

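The close view shows all five spines in one line (rows 250–258, following the rack's slight turn). The red spine is at row 257 between its neighbours at 256 and 254, so flush to about 1 mm. I'll hand in.

```bash
python3 -c "
from cell import ctrl
print(ctrl.read_state()['time'],ctrl.job_done())"
```

```text
the job is handed in; nothing more can be done
21.9 None
```

The red case is back in the gap, spine towards the robot and pushed up against the back stop. I handed the job in at 21.9 s. No verdict is reported, so success rests on my own checks below.

**What I did:** I gripped the case near its spine and put its leading corner into the gap at an angle. I eased the two left-hand cases aside with it, straightened it, slid it about halfway in and let go. I then pushed the spine home with closed fingers. The highest wrist force in any reading was about 8 N. Readings come only at the end of each move, so a brief higher peak between them would not show.

**Last checks:**
- **Fit:** the top and wrist pictures show all five cases upright and square. The red spine is flush with its neighbours to about 1 mm.
- **Back stop:** the push ended solidly about 1.5 mm short of the calculated home position. That is within the roughly 2 mm camera calibration error, so I took it as contact with the stop.
- **Surroundings:** the arm ended clear of everything. I moved well clear of the flange, bin and wrench, but did not measure them again at the end.

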